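# Change the oil transfer unit over to its standby filter

## Robot

A 7-joint arm with a two-finger parallel gripper is mounted at the origin on the work surface. World frame = base frame: x ahead of the robot, y to its left, z up, the work surface at z = 0. Lengths are in mm, angles in rad, forces in N, time in s.
With the tool pointing down it reaches from about 425 to 875 mm from the base axis. Payload 8.4 kg.
Tool frame: the origin (TCP) lies between the finger pads; the fingertips stand 22 mm ahead of it and the grasp point (between the pads) lies 3 mm ahead of it; z points along the fingers, y is the direction in which the jaws open and shut (so a half turn about z gives the same grasp; the last joint's range is limited). The gripper opens to 85 mm and grips with 20 to 120 N. Pads are 22 mm wide; open, the fingers measure 114 mm over their backs; the gripper's body (76 mm by 85 mm) begins 54 mm behind the grasp point. The pads swing forward as they close: fully open they stand 13 mm farther back than shut.
Start: joints at [-0.099, 0.333, 0.04, 1.465, -0.013, 1.343, -0.059], TCP at [649.973, -0.013, 253.308] pointing down, gripper open.
Joint ranges: [-2.58, 2.58], [-0.38, 2.09], [-1.3, 1.39], [0.25, 2.4], [-1.5, 4.64], [0.08, 2.09], [-2.65, 2.65]. Speed limits (rad/s): [2.22, 2.22, 2.79, 2.79, 3.14, 3.14, 3.14].

## Interface

Orientations are given as [roll, pitch, yaw] about the fixed x, y, z axes, in that order (R = Rz(yaw) Ry(pitch) Rx(roll)).
In Python, from station import sensors, vision, robot gives the robot as it stands.
- The arm moves only by the tool jog_arm, never from a script. Its argument "rows" is a list of rows, each an object with "translation": the shift along the tool's x, y, z in mm, a list of three; "twist": the turn, a rotation vector about the tool's x, y, z in rad, a list of three; "jaw": the opening, from 0 (shut) to 1 (fully open). In form: [{"translation": [tx, ty, tz], "twist": [ax, ay, az], "jaw": jaw}, ...]. A call has 1 to 10 rows; each row is the pose to reach, as a shift and turn from the pose commanded when the call began, along the tool's axes at that moment; what a row does not reach only later rows make up. A row lasts 1/12 s, in which the tool goes at most 41.7 mm and 7.16 degrees, less where a joint would pass 70% of its speed; a pose out of reach is approached as far as the arm can. A call with a gripper value outside its range is refused whole. The fingers move at their own pace and stop on an object; "newtons" is the grip in N (left out, the last holds). Time passes only in rows, so rows that repeat a pose let the fingers close. It gives the time, the measured TCP pose, the force and the opening at its end, in the units of the state.
- sensors.get_obs(): the state, without advancing time (a new reading comes with each control period).
- vision.get_image(name): name is "scene" or "side" or "wrist"; returns the picture (480x640x3 uint8, blue, green, red); there is no depth.
- vision.get_calibration(name): a dict with "fx", "fy", "cx", "cy" (pixels), "extrinsics" (4x4, takes a point from camera to world coordinates); the wrist camera has in their place "tool_from_camera" (4x4, takes a point from camera to tool coordinates, whose origin is the TCP and whose axes are the flange's). Camera axes: x right, y up, looking along -z (the intrinsics and any distortion apply to the point x, -y, -z); pixel columns grow to the right and rows downward; lengths in mm; the calibration is good to about 2 mm. A picture is of the moment at which its call begins: read the wrist's pose just before it. get_calibration takes no time and is no camera call.
- robot.hand_in(): hands the job in, once; it reports no verdict.
Trained networks look in the newest picture that a camera, given by its name, has taken for a name from the list of things; names that differ only in an ending like _2 or _b are one class to them, and where a whole thing is asked for, a point or a joint stands for the part that bears it (a point fixed in the world has none). Each returns a list of dicts, best first, with "p" (0 to 1); they miss things now and then, are a little off and sometimes report something else, mostly with a low value. They report only what shows in the picture. A call takes as long as a camera call.
- vision.look_for(label, camera): "point" ([x, y, z] in mm, in world coordinates, good to about 4 mm: the middle of the surface that is visible of it).
The state is a dict: "t": time; "q": joint angles; "qd": joint speeds; "joint_efforts": joint torques, N m; "tcp_pos": TCP position; "ee_rot": TCP orientation; "wrist_force": force on the tool from outside, world axes, zero at the start; "wrist_torque": the same for the moment, N m; "gripper_width": finger opening in mm.
Only numpy, scipy, OpenCV 4.12 (cv2) and the standard library are available. Lean on these libraries where they do the work, as an engineer would, in place of code of your own. Each camera call takes 0.05 s, during which the arm holds its last target. There are 200 camera calls.

## Task

The oil transfer unit on the parts-store counter is running through one of its two filters: the one whose valve lever lies roughly along its pipe, out over its filter. Change it over to the other filter without cutting off the flow: with a fingertip push the other valve's lever fully open, in line with its pipe, and only then push the first valve's lever fully shut, square across its pipe. Only push the levers: do not take them between the fingers or force them against their stops, and leave everything else standing where it is.

Things in the scene. Friction and masses are not known exactly. Their poses are not given: they have to be found in the camera images.
- unit: Fixed oil transfer unit: steel drip tray 460 x 500 mm, rim 34 mm high, motor and pump on the far side, two alike filter branches 200 mm apart in front. Origin on the counter midway between the valve stems; x along the branch pipes, from filters (-x) to inlet header (x +85 mm, top 196 mm up); y left along the header. Gauge at x 88, y -200, up to 250 mm; else only the levers and stems pass 205 mm.
- duty_stem (a point): Valve of the filter in use (left or right branch): point on its upright stem axis, 240 mm above the counter, the height of the middle of the lever's grip. Fixed; axes as unit. The pipe runs along x; the round filter head (90 mm across, top 198 mm above the counter) is centred 95 mm to -x of the stem.
- standby_stem (a point): The same point on the valve of the other, standby filter, which starts shut. Both valves and filters are alike.
- duty_lever (a joint): Lever of the valve in use. 0 = shut, pointing along the unit's +y, square across the pipe; 1.571 = fully open, pointing along the unit's -x, over the filter head. Grows counter-clockwise seen from above. A stop at each end; it stays where left. Starts at 1.25 to 1.57. Turning takes about 0.5 N m (6 N at the grip).
- standby_lever (a joint): Lever of the standby valve: same directions, values, stops and stiffness. Starts at 0 to 0.12 (shut).
- duty_blade (a point): Middle of the lever's grip on the valve in use; turns with the lever. y points outward along the lever, x across it, z up. The grip is a flat black sleeve 20 mm wide, 9 mm thick (235 to 245 mm above the counter), from 42 to 120 mm out from the stem axis; this point is 85 mm out. Nearer the stem is a steel strip; the nut on the stem reaches 239 mm.
- standby_blade (a point): The same point on the standby valve's lever, which has the same shape.
- spare_filter: Bystander: loose white filter can, 69 mm across and 85 mm high, standing on the tray between the two hanging filters. Origin at the centre of its underside.
- oil_bottle: Bystander: loose grey bottle, 58 mm across and 165 mm high, standing on the tray to the right of the right-hand filter. Origin at the centre of its underside.
- wrench: Bystander: loose spanner 170 mm long lying along the front edge of the tray on its left half. Origin at the middle of its underside.
- bearing_box: Bystander: loose carton 64 x 64 x 24 mm on the counter to the right of the unit. Origin at the centre of its underside.
- hub: Bystander: loose dark flanged hub, 84 mm across and 50 mm high, on the counter to the right of the unit. Origin at the centre of its underside.
- bearing: Bystander: loose steel bearing ring, 62 mm across and 16 mm high, lying on the counter to the left of the unit. Origin at the centre of its underside.
- cartridge: Bystander: loose pleated filter cartridge, 62 mm across and 106 mm high, standing on the counter to the left of the unit. Origin at the centre of its underside.

How it is judged:
By the outcome, as a careful person would: the job done as asked, in the order asked, and still so for the second after the job is handed in, with the robot touching nothing.
It also fails if it takes over 53 s, if anything falls off the work surface, if the arm or the gripper's body presses on something with over 40 N, if the wrist force passes 120 N, or if a joint passes its speed limit or range.

## Working session

There is one attempt and no reset: what is moved stays moved. The work goes in short steps, Python scripts to look and compute and a tool call to move; the robot and the scene stay as the last step left them, time stands still between calls to the robot, and variables do not carry over. Pictures are saved under pics/ and viewed, about 8 in all and at most 12, crops included, and the job is handed in when it is done.

Besides the shell and the picture viewer there is one more tool, called after ">>>" by a JSON object that holds its "api" and its "payload". jog_arm: Moves the arm, as the interface text tells. Its arguments: {"type":"object","properties":{"rows":{"type":"array"},"newtons":{"type":"number"}},"required":["rows"]}

```bash
mkdir -p pics; ls
python3 - <<'E'
from station import sensors, vision, robot
import cv2, numpy as np
o=sensors.get_obs(); print(o['t'],o['tcp_pos'],o['ee_rot'],o['gripper_width'])
for c in ('scene','side'):
    cv2.imwrite(f'pics/{c}0.png',vision.get_image(c))
    k=vision.get_calibration(c); print(c,{a:(np.round(v,3).tolist()) for a,v in k.items()})
    for l in ('duty_blade','standby_blade','duty_lever','unit','spare_filter','oil_bottle'):
        for d in vision.look_for(l,c)[:4]: print(c,l,np.round(d['point'],0),round(d['p'],2))
E
```

```text
pics
0.0 [ 6.49593214e+02 -4.78451007e-02  2.52431086e+02] [-3.14000101e+00  9.77530181e-05  1.57073517e+00] 85.19107746621616
scene {'fx': 445.921, 'fy': 445.921, 'cx': 322.991, 'cy': 240.614, 'extrinsics': [[-0.105, -0.613, 0.783, 1374.45], [0.995, -0.068, 0.08, 103.609], [0.004, 0.787, 0.617, 858.638], [0.0, 0.0, 0.0, 1.0]]}
scene duty_blade [523.  86. 239.] 0.62
scene duty_lever [526.  90. 242.] 0.86
scene duty_lever [408. 164.  26.] 0.46
scene duty_lever [ 527. -220.  127.] 0.25
scene unit [743.  -6.  35.] 0.82
scene spare_filter [485.   2. 105.] 0.84
scene oil_bottle [ 528. -215.  128.] 0.74
side {'fx': 513.847, 'fy': 513.847, 'cx': 325.902, 'cy': 248.124, 'extrinsics': [[-0.94, 0.233, -0.251, 217.693], [-0.342, -0.599, 0.724, 863.123], [0.019, 0.766, 0.643, 928.459], [0.0, 0.0, 0.0, 1.0]]}
side duty_blade [507.  93. 241.] 0.73
side standby_blade [549. -52. 246.] 0.5
side unit [618.  85.  18.] 0.72
side unit [548. -50. 244.] 0.19
side spare_filter [445.   3.  83.] 0.68
side oil_bottle [ 519. -204.  151.] 0.76
```

View pics/scene0.png

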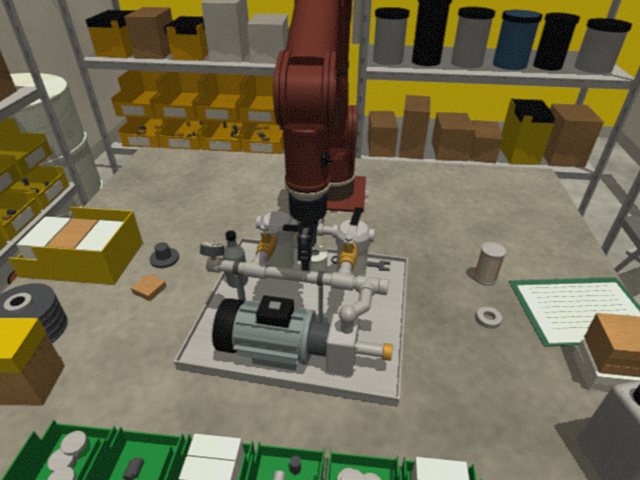

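View pics/side0.png

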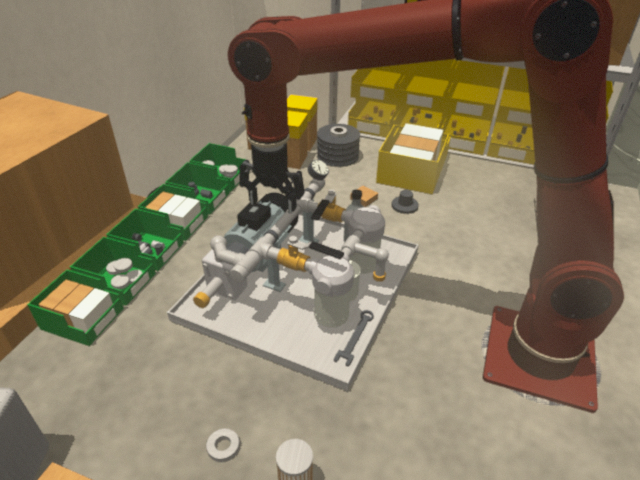

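The left branch (y≈+90) is on duty, and its lever lies over the filter (side px ~325,250). The standby lever is at side px ~(322,208). I'll zoom in next.

Run:
```python
import cv2, numpy as np
a=cv2.resize(cv2.imread('pics/side0.png')[170:320,250:400],None,fx=4,fy=4,interpolation=cv2.INTER_CUBIC)
cv2.imwrite('pics/c_side.png',a)
a=cv2.resize(cv2.imread('pics/scene0.png')[195:315,190:390],None,fx=4,fy=4,interpolation=cv2.INTER_CUBIC)
cv2.imwrite('pics/c_scene.png',a)
```

```text
(no output)
```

View pics/c_side.png

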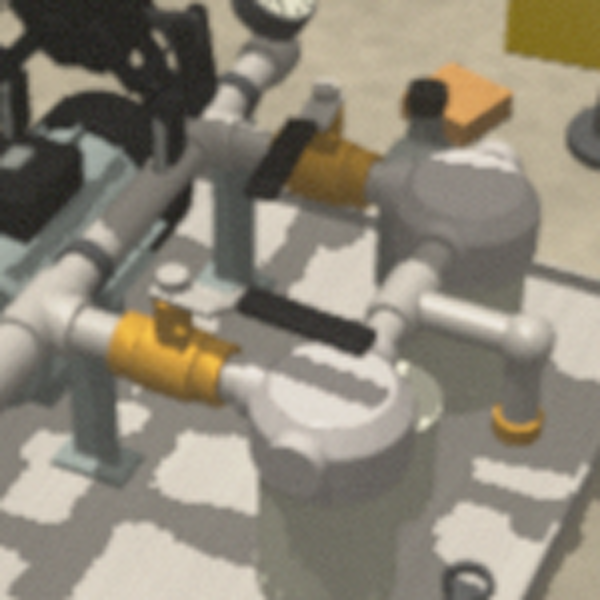

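View pics/c_scene.png

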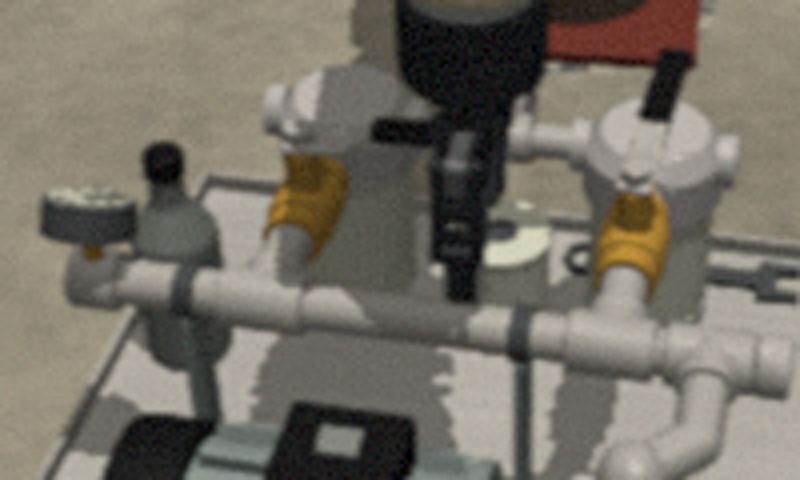

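```bash
cat > h.py <<'E'
import numpy as np, cv2
from station import vision
def cam(c):
    k=vision.get_calibration(c); return k,np.array(k['extrinsics'])
def bp(c,u,v,z):
    k,E=cam(c); d=E[:3,:3]@np.array([(u-k['cx'])/k['fx'],-(v-k['cy'])/k['fy'],-1]); o=E[:3,3]
    return o+d*(z-o[2])/d[2]
def pj(c,p):
    k,E=cam(c); q=E[:3,:3].T@(np.asarray(p,float)-E[:3,3]); return k['cx']+k['fx']*q[0]/-q[2], k['cy']-k['fy']*q[1]/-q[2]
E
python3 - <<'E'
from h import *
S=lambda u,v,z:np.round(bp('side',250+u/4,170+v/4,z),0)
C=lambda u,v,z:np.round(bp('scene',190+u/4,195+v/4,z),0)
print('side duty nut',S(172,270,239),'inner',S(245,300,245),'outer',S(368,338,243))
print('side stby nut',S(326,90,239),'inner',S(302,125,245),'outer',S(262,192,243))
print('heads',S(332,395,198),S(465,195,198))
print('scene duty nut',C(636,182,239),'inner',C(652,115,245),'outer',C(677,55,245),'stby end?',C(375,130,240))
print('scene head',C(655,145,198))
E
```

```text
side duty nut [564.  79. 239.] inner [516.  95. 245.] outer [447.  98. 243.]
side stby nut [ 545. -113.  239.] inner [543. -65. 245.] outer [542.   2. 243.]
heads [466.  99. 198.] [450. -96. 198.]
scene duty nut [581.  82. 239.] inner [524.  88. 245.] outer [460. 100. 245.] stby end? [550. -73. 240.]
scene head [490.  90. 198.]
```

>>> {"api": "jog_arm", "payload": {"rows": [{"translation":[0,0,-40],"twist":[0,0,0],"jaw":0},{"translation":[0,0,-80],"twist":[0,0,0],"jaw":0},{"translation":[0,-30,-110],"twist":[0,0,0],"jaw":0},{"translation":[0,-60,-140],"twist":[0,0,0],"jaw":0},{"translation":[0,-80,-160],"twist":[0,0,0],"jaw":0},{"translation":[0,-80,-170],"twist":[0,0,0],"jaw":0},{"translation":[0,-80,-170],"twist":[0,0,0],"jaw":0},{"translation":[0,-80,-170],"twist":[0,0,0],"jaw":0}], "newtons": 20}}

```text
t: 1.37
tcp_pos: [570.4, 0.0, 423.0]
ee_rot: [3.141, -0.0, 1.571]
wrist_force: [-0.4, -0.0, -1.0]
gripper_width: 0.3
```

```bash
cat >> h.py <<'E'
from scipy.spatial.transform import Rotation as Ro
def wcam(o):
    k=vision.get_calibration('wrist'); T=np.eye(4); T[:3,:3]=Ro.from_euler('xyz',o['ee_rot']).as_matrix(); T[:3,3]=o['tcp_pos']
    return k,T@np.array(k['tool_from_camera'])
def wbp(o,u,v,z):
    k,E=wcam(o); d=E[:3,:3]@np.array([(u-k['cx'])/k['fx'],-(v-k['cy'])/k['fy'],-1]); p=E[:3,3]
    return p+d*(z-p[2])/d[2]
E
python3 - <<'E'
from h import *
from station import sensors
import json
o=sensors.get_obs(); print(o['t'],o['tcp_pos'],o['ee_rot'],o['gripper_width'],o['wrist_force'])
json.dump({k:np.asarray(o[k]).tolist() for k in ('tcp_pos','ee_rot')},open('o1.json','w'))
cv2.imwrite('pics/w1.png',vision.get_image('wrist'))
print({a:(np.round(v,3).tolist()) for a,v in vision.get_calibration('wrist').items()})
for c in ('wrist','side','scene'):
  if c!='wrist': cv2.imwrite(f'pics/{c}1.png',vision.get_image(c))
  for l in ('duty_blade','standby_blade'):
    for d in vision.look_for(l,c)[:4]: print(c,l,np.round(d['point'],0),round(d['p'],2))
E
```

```text
1.3667 [5.70368389e+02 4.72813925e-02 4.23018581e+02] [ 3.14107012e+00 -8.13024020e-05  1.57083552e+00] 0.28139771277243175 [-0.36632869 -0.03295598 -1.00970097]
{'fx': 396.128, 'fy': 396.128, 'cx': 325.831, 'cy': 241.89, 'tool_from_camera': [[-0.0, 0.952, 0.307, 79.142], [1.0, -0.0, 0.001, 0.238], [0.001, 0.307, -0.952, -120.685], [0.0, 0.0, 0.0, 1.0]]}
wrist duty_blade [509.  88. 247.] 0.67
wrist standby_blade [548. -32. 250.] 0.79
wrist standby_blade [402. 173.  30.] 0.45
side duty_blade [509.  92. 242.] 0.86
side standby_blade [547. -49. 242.] 0.52
scene duty_blade [524.  86. 242.] 0.85
scene standby_blade [551. -58. 240.] 0.59
```

View pics/w1.png

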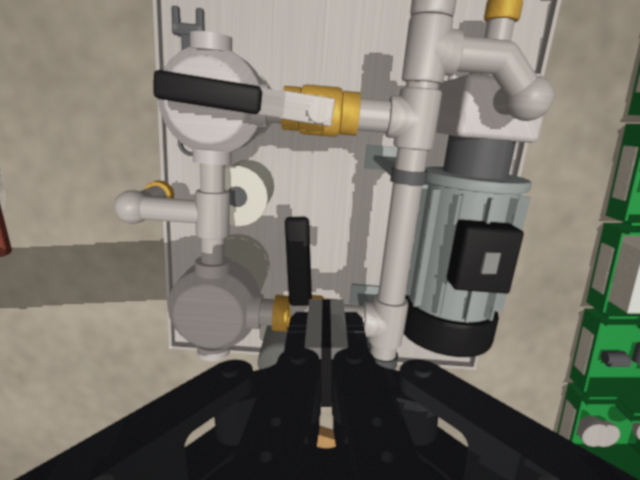

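The wrist view shows the duty grip running from (156,84) to (260,100), with its nut near (318,109). The standby grip runs from (297,218) to (300,303), and the fingers hide its stem.

```bash
python3 - <<'E'
from h import *
import json
o=json.load(open('o1.json'))
f=lambda n,u,v,z:print(n,np.round(wbp(o,u,v,z),1))
f('d outer',156,85,245);f('d inner',260,99,245);f('d nut',320,111,239)
f('s outer',297,218,245);f('s inner',300,303,245)
f('head d',211,101,198);f('head s',212,305,198)
f('hdr top',431,70,196);f('hdr bot',393,270,196)
E
python3 - <<'E'
import cv2
a=cv2.imread('pics/w1.png')[50:350,140:460]
cv2.imwrite('pics/w1c.png',cv2.resize(a,None,fx=2,fy=2,interpolation=cv2.INTER_CUBIC))
E
```

```text
d outer [451.   98.7 245. ]
d inner [523.6  89.5 245. ]
d nut [566.1  81.4 239. ]
s outer [547.9   2.4 245. ]
s inner [548.8 -70.6 245. ]
head d [475.8  89.5 198. ]
head s [460.3 -96.3 198. ]
hdr top [655.4 113.2 196. ]
hdr bot [633.7 -60.7 196. ]
```

View pics/w1c.png

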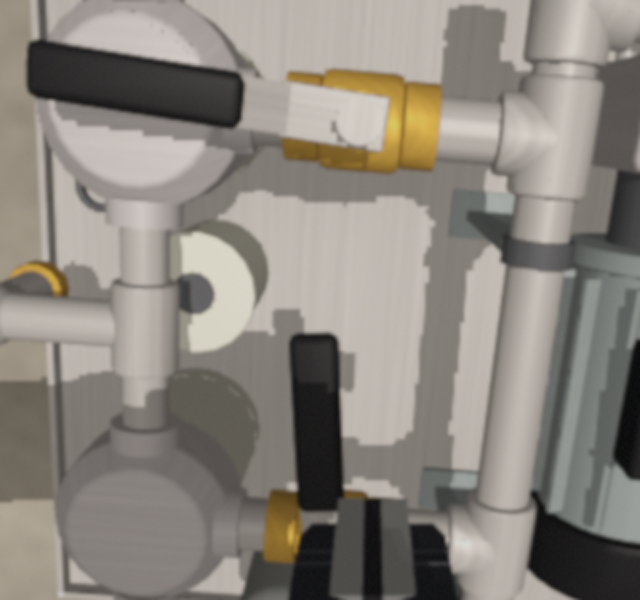

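>>> {"api": "jog_arm", "payload": {"rows": [{"translation":[-40,0,0],"twist":[0,0,0],"jaw":0},{"translation":[-80,0,0],"twist":[0,0,0],"jaw":0},{"translation":[-110,0,0],"twist":[0,0,0],"jaw":0},{"translation":[-110,0,0],"twist":[0,0,0],"jaw":0},{"translation":[-110,0,0],"twist":[0,0,0],"jaw":0},{"translation":[-110,0,0],"twist":[0,0,0],"jaw":0}]}}

```text
t: 2.32
tcp_pos: [570.1, -109.6, 423.1]
ee_rot: [-3.141, -0.001, 1.571]
wrist_force: [1.0, 0.8, -0.7]
gripper_width: 0.2
```

Run:
```python
from h import *
from station import sensors
import json
o=sensors.get_obs(); print(o['t'],o['tcp_pos'],o['ee_rot'])
json.dump({k:np.asarray(o[k]).tolist() for k in ('tcp_pos','ee_rot')},open('o2.json','w'))
a=vision.get_image('wrist'); cv2.imwrite('pics/w2.png',a)
cv2.imwrite('pics/w2c.png',cv2.resize(a[0:300,120:460],None,fx=2,fy=2,interpolation=cv2.INTER_CUBIC))
for l in ('duty_blade','standby_blade'):
    for d in vision.look_for(l,'wrist')[:4]: print(l,np.round(d['point'],0),round(d['p'],2))
o1=json.load(open('o1.json'))
print('tip check, world',wbp(o1,326,303,401))
```

```text
2.3167 [ 570.07052192 -109.55621098  423.14203341] [-3.14134531e+00 -5.36354376e-04  1.57093712e+00]
duty_blade [ 490. -102.  203.] 0.16
standby_blade [546. -55. 247.] 0.94
tip check, world [570.50786726   7.6126319  401.        ]
```

View pics/w2c.png

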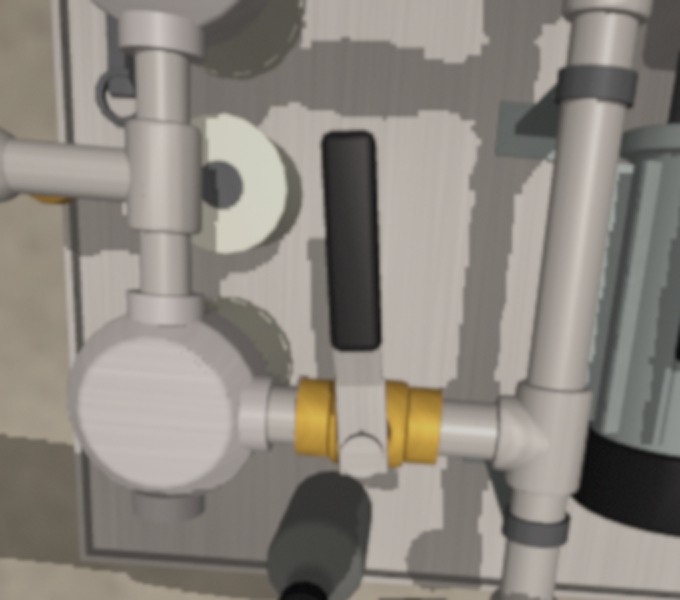

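```bash
cat >> h.py <<'E'
def tri(obs):
    # obs: (o,u,v); ray least squares
    A=np.zeros((3,3));b=np.zeros(3)
    for o,u,v in obs:
        k,E=wcam(o); d=E[:3,:3]@np.array([(u-k['cx'])/k['fx'],-(v-k['cy'])/k['fy'],-1]); d/=np.linalg.norm(d)
        M=np.eye(3)-np.outer(d,d); A+=M; b+=M@E[:3,3]
    return np.linalg.solve(A,b)
E
python3 - <<'E'
from h import *
import json
o1=json.load(open('o1.json'));o2=json.load(open('o2.json'))
c=lambda u,v:(140+u/2,50+v/2)
e=lambda u,v:(120+u/2,v/2)
def T(n,a,b): print(n,np.round(tri([(o1,*c(*a)),(o2,*e(*b))]),1))
T('s outer',(314,337),(349,132))
T('spare btn',(195,293),(222,185))
T('clamp',(538,250),(597,85))
T('duty/side tee elbow',(145,330),(165,178))
f=lambda n,u,v,z:print(n,np.round(wbp(o2,*e(u,v),z),1))
f('s outer',349,132,245);f('s inner',357,348,245);f('s nut',364,445,239);f('head s',155,415,198)
f('hdr',597,85,196); f('hdr2',562,385,196)
E
```

```text
s outer [547.9   1.6 243.6]
spare btn [471.1  -8.8 104.5]
clamp [646.5  26.3 180.4]
duty/side tee elbow [465.2 -10.  185.4]
s outer [548.2   1.5 245. ]
s inner [549.4 -73.1 245. ]
s nut [ 550.9 -112.4  239. ]
head s [ 455.3 -109.6  198. ]
hdr [643.4  23.9 196. ]
hdr2 [636.5 -96.4 196. ]
```

The measurements agree with the unit's given sizes:

| Item | Value |
|---|---|
| Standby stem | about (551, -117) |
| Duty stem | about (569, 82.5) |
| Unit yaw | about -0.09 |
| Standby lever | about 0.11 |
| Duty lever | about 1.53 |
| Grip height | about 244 |

Next I'll lower the closed fingertips beside the standby grip, on its +x side.

>>> {"api": "jog_arm", "payload": {"rows": [{"translation":[40,5,20],"twist":[0,0,0],"jaw":0},{"translation":[79,10,40],"twist":[0,0,0],"jaw":0},{"translation":[79,10,80],"twist":[0,0,0],"jaw":0},{"translation":[79,10,115],"twist":[0,0,0],"jaw":0},{"translation":[79,10,150],"twist":[0,0,0],"jaw":0},{"translation":[79,10,170],"twist":[0,0,0],"jaw":0},{"translation":[79,10,179],"twist":[0,0,0],"jaw":0},{"translation":[79,10,179],"twist":[0,0,0],"jaw":0},{"translation":[79,10,179],"twist":[0,0,0],"jaw":0}]}}

```text
t: 3.22
tcp_pos: [580.4, -30.5, 245.4]
ee_rot: [3.141, -0.0, 1.572]
wrist_force: [-0.8, -0.9, 0.4]
gripper_width: 0.0
```

>>> {"api": "jog_arm", "payload": {"rows": [{"translation":[0,-2,0],"twist":[0,0,0],"jaw":0},{"translation":[0,-4,0],"twist":[0,0,0],"jaw":0},{"translation":[0,-6,0],"twist":[0,0,0],"jaw":0},{"translation":[0,-8,0],"twist":[0,0,0],"jaw":0},{"translation":[0,-8,0],"twist":[0,0,0],"jaw":0}]}}

```text
t: 3.63
tcp_pos: [571.9, -31.1, 245.0]
ee_rot: [3.141, -0.0, 1.571]
wrist_force: [-0.4, 0.3, 1.0]
gripper_width: 0.0
```

>>> {"api": "jog_arm", "payload": {"rows": [{"translation":[0.9,-4.3,0],"twist":[0,0,-0.05],"jaw":0},{"translation":[1.7,-8.7,0],"twist":[0,0,-0.1],"jaw":0},{"translation":[2.2,-13.1,0],"twist":[0,0,-0.15],"jaw":0},{"translation":[2.5,-17.5,0],"twist":[0,0,-0.2],"jaw":0},{"translation":[2.5,-21.9,0],"twist":[0,0,-0.25],"jaw":0},{"translation":[2.4,-26.4,0],"twist":[0,0,-0.3],"jaw":0}]}}

```text
t: 4.13
tcp_pos: [546.6, -28.1, 245.0]
ee_rot: [3.138, 0.0, 1.874]
wrist_force: [6.6, 1.7, -0.5]
gripper_width: 0.0
```

>>> {"api": "jog_arm", "payload": {"rows": [{"translation":[0.9,-4.3,0],"twist":[0,0,-0.05],"jaw":0},{"translation":[1.7,-8.7,0],"twist":[0,0,-0.1],"jaw":0},{"translation":[2.2,-13.1,0],"twist":[0,0,-0.15],"jaw":0},{"translation":[2.5,-17.5,0],"twist":[0,0,-0.2],"jaw":0},{"translation":[2.5,-21.9,0],"twist":[0,0,-0.25],"jaw":0},{"translation":[2.4,-26.4,0],"twist":[0,0,-0.3],"jaw":0},{"translation":[2.0,-30.8,0],"twist":[0,0,-0.35],"jaw":0},{"translation":[1.4,-35.2,0],"twist":[0,0,-0.4],"jaw":0},{"translation":[0.6,-39.5,0],"twist":[0,0,-0.45],"jaw":0},{"translation":[-0.5,-43.8,0],"twist":[0,0,-0.5],"jaw":0}]}}

```text
t: 4.97
tcp_pos: [504.5, -40.3, 244.9]
ee_rot: [3.139, 0.0, 2.375]
wrist_force: [3.3, 6.1, 0.4]
gripper_width: 0.0
```

>>> {"api": "jog_arm", "payload": {"rows": [{"translation":[0.9,-4.3,0],"twist":[0,0,-0.05],"jaw":0},{"translation":[1.7,-8.7,0],"twist":[0,0,-0.1],"jaw":0},{"translation":[2.2,-13.1,0],"twist":[0,0,-0.15],"jaw":0},{"translation":[2.5,-17.5,0],"twist":[0,0,-0.2],"jaw":0},{"translation":[2.5,-21.9,0],"twist":[0,0,-0.25],"jaw":0},{"translation":[2.4,-26.4,0],"twist":[0,0,-0.3],"jaw":0},{"translation":[2.0,-30.8,0],"twist":[0,0,-0.35],"jaw":0},{"translation":[1.4,-35.2,0],"twist":[0,0,-0.4],"jaw":0},{"translation":[1.4,-35.2,0],"twist":[0,0,-0.4],"jaw":0}]}}

```text
t: 5.72
tcp_pos: [477.9, -65.3, 244.7]
ee_rot: [3.14, -0.001, 2.775]
wrist_force: [-0.9, 3.1, 1.4]
gripper_width: -0.3
```

>>> {"api": "jog_arm", "payload": {"rows": [{"translation":[0.5,-2.2,0],"twist":[0,0,-0.025],"jaw":0},{"translation":[0.9,-4.3,0],"twist":[0,0,-0.05],"jaw":0},{"translation":[1.3,-6.5,0],"twist":[0,0,-0.075],"jaw":0},{"translation":[1.7,-8.7,0],"twist":[0,0,-0.1],"jaw":0},{"translation":[2.0,-10.9,0],"twist":[0,0,-0.125],"jaw":0},{"translation":[2.2,-13.1,0],"twist":[0,0,-0.15],"jaw":0},{"translation":[2.2,-13.1,0],"twist":[0,0,-0.15],"jaw":0}]}}

```text
t: 6.3
tcp_pos: [471.2, -76.5, 244.6]
ee_rot: [3.14, -0.001, 2.923]
wrist_force: [-1.9, 4.9, 1.5]
gripper_width: 0.2
```

Run:
```python
from h import *
from station import sensors
import json
o=sensors.get_obs(); print(o['t'],o['tcp_pos'],o['ee_rot'],o['wrist_force'])
json.dump({k:np.asarray(o[k]).tolist() for k in ('tcp_pos','ee_rot')},open('o3.json','w'))
a=vision.get_image('wrist'); cv2.imwrite('pics/w3.png',a)
for c in ('wrist','side'):
  if c=='side': cv2.imwrite('pics/side3.png',vision.get_image(c))
  for d in vision.look_for('standby_blade',c)[:4]: print(c,np.round(d['point'],0),round(d['p'],2))
b=cv2.imread('pics/side3.png')[170:290,250:400]
b=cv2.resize(b,None,fx=4,fy=4,interpolation=cv2.INTER_CUBIC)
cv2.imwrite('pics/s3.png',np.hstack([cv2.resize(a,(0,0),fx=.5,fy=.5)[:, 60:260].repeat(1,0),np.zeros((240,1,3),np.uint8)]) if 0 else a)
cv2.imwrite('pics/s3side.png',b)
```

```text
6.3 [471.2151914  -76.46330741 244.63676784] [ 3.13990243e+00 -7.26344696e-04  2.92337333e+00] [-1.8943337   4.91366515  1.50393132]
wrist [449. -96. 246.] 0.88
side [ 526. -103.  241.] 0.52
```

View pics/w3.png

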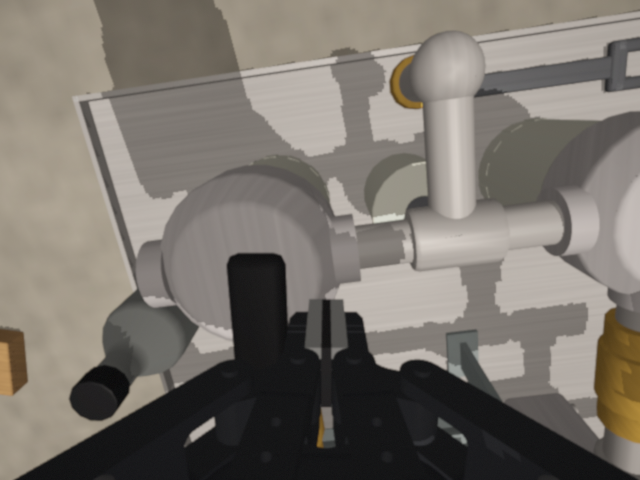

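The wrist view shows the standby lever's outer end at (257,255), almost over its filter head, with the finger to its right.

Run:
```python
from h import *
import json
o=json.load(open('o3.json'))
s=np.array([551,-117.])
for n,(u,v,z) in dict(end=(257,255,244),l1=(228,265,245),r1=(286,265,245),l2=(231,320,245),r2=(287,320,245),head=(248,254,198)).items():
    p=wbp(o,u,v,z)[:2]; d=p-s; print(n,np.round(p,1),np.round(np.linalg.norm(d),1),'q',round(np.arctan2(d[1],d[0])-np.pi/2+.09,3))
t=np.array(o['tcp_pos'][:2])-s; print('tcp r',np.linalg.norm(t),'ang q',np.arctan2(t[1],t[0])-np.pi/2+.09)
```

```text
end [432.1 -90.3] 121.8 q 1.44
l1 [ 433.1 -100.2] 119.1 q 1.519
r1 [437.2 -81.8] 119.1 q 1.361
l2 [ 452.6 -105. ] 99.2 q 1.539
r2 [456.7 -86.4] 99.1 q 1.347
head [ 445.  -105.9] 106.5 q 1.556
tcp r 89.4921176906264 ang q 1.1907093468104482
```

>>> {"api": "jog_arm", "payload": {"rows": [{"translation":[0.4,-1.7,0],"twist":[0,0,-0.02],"jaw":0},{"translation":[0.8,-3.5,0],"twist":[0,0,-0.04],"jaw":0},{"translation":[1.1,-5.2,0],"twist":[0,0,-0.06],"jaw":0},{"translation":[1.4,-7.0,0],"twist":[0,0,-0.08],"jaw":0},{"translation":[1.4,-7.0,0],"twist":[0,0,-0.08],"jaw":0}]}}

```text
t: 6.92
tcp_pos: [468.3, -83.0, 244.6]
ee_rot: [3.14, -0.001, 3.003]
wrist_force: [-2.0, 4.8, 1.9]
gripper_width: 0.2
```

>>> {"api": "jog_arm", "payload": {"rows": [{"translation":[0.2,-0.9,0],"twist":[0,0,-0.01],"jaw":0},{"translation":[0.4,-1.7,0],"twist":[0,0,-0.02],"jaw":0},{"translation":[0.4,-1.7,0],"twist":[0,0,-0.02],"jaw":0}]}}

```text
t: 7.17
tcp_pos: [467.7, -84.5, 244.5]
ee_rot: [3.14, -0.001, 3.023]
wrist_force: [-2.5, 5.5, 1.6]
gripper_width: -0.1
```

>>> {"api": "jog_arm", "payload": {"rows": [{"translation":[0.1,-0.9,0],"twist":[0,0,-0.01],"jaw":0},{"translation":[0.1,-0.9,0],"twist":[0,0,-0.01],"jaw":0}]}}

```text
t: 7.33
tcp_pos: [467.4, -85.3, 244.5]
ee_rot: [3.14, -0.001, 3.033]
wrist_force: [-2.4, 5.5, 3.0]
gripper_width: 0.1
```

>>> {"api": "jog_arm", "payload": {"rows": [{"translation":[0.1,-0.9,0],"twist":[0,0,-0.01],"jaw":0},{"translation":[0.1,-0.9,0],"twist":[0,0,-0.01],"jaw":0}]}}

```text
t: 7.5
tcp_pos: [467.2, -86.2, 244.5]
ee_rot: [3.14, -0.001, 3.043]
wrist_force: [-2.7, 5.7, 2.3]
gripper_width: 0.2
```

>>> {"api": "jog_arm", "payload": {"rows": [{"translation":[0.1,-0.9,0],"twist":[0,0,-0.01],"jaw":0},{"translation":[0.1,-0.9,0],"twist":[0,0,-0.01],"jaw":0}]}}

```text
t: 7.67
tcp_pos: [467.0, -87.1, 244.4]
ee_rot: [3.14, -0.001, 3.053]
wrist_force: [-2.4, 5.9, 1.8]
gripper_width: -0.4
```

>>> {"api": "jog_arm", "payload": {"rows": [{"translation":[0.1,-0.9,0],"twist":[0,0,-0.01],"jaw":0},{"translation":[0.1,-0.9,0],"twist":[0,0,-0.01],"jaw":0}]}}

```text
t: 7.83
tcp_pos: [466.8, -87.5, 244.4]
ee_rot: [3.139, -0.001, 3.063]
wrist_force: [-3.4, 8.4, 2.1]
gripper_width: 0.1
```

The force rose to 9 N and the lever stopped moving, so it's at its open stop. I'll back off, rise and look.

>>> {"api": "jog_arm", "payload": {"rows": [{"translation":[0,12,0],"twist":[0,0,0],"jaw":0},{"translation":[0,30,0],"twist":[0,0,0],"jaw":0},{"translation":[0,50,-30],"twist":[0,0,0],"jaw":0},{"translation":[-15,70,-60],"twist":[0,0,0],"jaw":0},{"translation":[-30,90,-90],"twist":[0,0,0],"jaw":0},{"translation":[-40,90,-130],"twist":[0,0,0],"jaw":0},{"translation":[-40,90,-170],"twist":[0,0,0],"jaw":0},{"translation":[-40,90,-175],"twist":[0,0,0],"jaw":0},{"translation":[-40,90,-175],"twist":[0,0,0],"jaw":0},{"translation":[-40,90,-175],"twist":[0,0,0],"jaw":0}]}}

```text
t: 8.67
tcp_pos: [514.4, -3.0, 419.5]
ee_rot: [3.142, 0.001, 3.061]
wrist_force: [0.3, 0.1, -0.3]
gripper_width: 0.0
```

Run:
```python
from h import *
from station import sensors
import json
o=sensors.get_obs(); print(o['t'],o['tcp_pos'],o['ee_rot'],o['wrist_force'])
json.dump({k:np.asarray(o[k]).tolist() for k in ('tcp_pos','ee_rot')},open('o4.json','w'))
cv2.imwrite('pics/w4.png',vision.get_image('wrist'))
for l in ('duty_blade','standby_blade'):
  for d in vision.look_for(l,'wrist')[:3]: print(l,np.round(d['point'],0),round(d['p'],2))
```

```text
8.6667 [514.43920632  -2.98879293 419.45278344] [3.14150498e+00 6.46729556e-04 3.06064791e+00] [ 0.30988339  0.12186774 -0.2632537 ]
standby_blade [ 488. -111.  245.] 0.82
standby_blade [492.  -4. 104.] 0.35
```

View pics/w4.png

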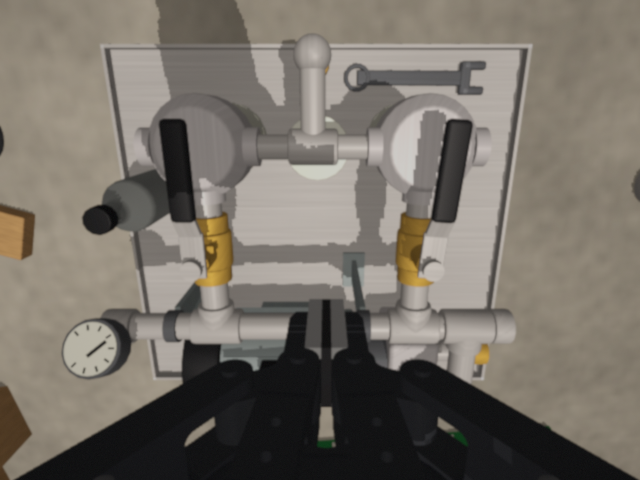

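Both levers are in view. The standby grip runs from (173,122) to (183,219) with its nut at (193,268). The duty grip runs from (458,122) to (443,219) with its nut at (431,269).

Run:
```python
from h import *
import json
o=json.load(open('o4.json'))
P=lambda u,v,z:wbp(o,u,v,z)[:2]
S={}
for n,a in dict(stby=[(173,122),(183,219),(193,268)],duty=[(458,122),(443,219),(431,269)]).items():
    e,i,nut=P(*a[0],245),P(*a[1],245),P(*a[2],239)
    d=e-i; L=np.linalg.norm(d); ang=np.arctan2(d[1],d[0]); S[n]=(ang,nut)
    print(n,np.round(e,1),np.round(i,1),np.round(nut,1),'len',round(L,1),'world ang',round(ang,3),'stem from grip',np.round(i-42*d/L,1),np.round(e-120*d/L,1))
d=S['duty'][1]-S['stby'][1]; print('yaw',np.arctan2(-d[0],d[1]),np.linalg.norm(d))
```

```text
stby [ 432.6 -105.1] [ 503.6 -111.7] [ 546.4 -113.8] len 71.3 world ang 3.05 stem from grip [ 545.4 -115.5] [ 552.  -116.1]
duty [449.   97.4] [519.8  87.5] [563.   79.8] len 71.5 world ang 3.001 stem from grip [561.4  81.6] [567.8  80.7]
yaw -0.0859444977095885 194.27032208640944
```

Standby comes out at q≈1.57, which is fully open. Next I'll go to the -y side of the duty lever.

>>> {"api": "jog_arm", "payload": {"rows": [{"translation":[21,32,10],"twist":[0,0,0.03],"jaw":0},{"translation":[42,60,20],"twist":[0,0,0.06],"jaw":0},{"translation":[42,64,60],"twist":[0,0,0.06],"jaw":0},{"translation":[42,64,100],"twist":[0,0,0.06],"jaw":0},{"translation":[42,64,140],"twist":[0,0,0.06],"jaw":0},{"translation":[42,64,165],"twist":[0,0,0.06],"jaw":0},{"translation":[42,64,175],"twist":[0,0,0.06],"jaw":0},{"translation":[42,64,175],"twist":[0,0,0.06],"jaw":0},{"translation":[42,64,175],"twist":[0,0,0.06],"jaw":0}]}}

```text
t: 9.57
tcp_pos: [477.9, 64.2, 245.0]
ee_rot: [3.142, -0.0, 3.001]
wrist_force: [0.2, 0.1, 0.9]
gripper_width: -0.1
```

>>> {"api": "jog_arm", "payload": {"rows": [{"translation":[0,2,0],"twist":[0,0,0],"jaw":0},{"translation":[0,4,0],"twist":[0,0,0],"jaw":0},{"translation":[0,6,0],"twist":[0,0,0],"jaw":0},{"translation":[0,7,0],"twist":[0,0,0],"jaw":0},{"translation":[0,7,0],"twist":[0,0,0],"jaw":0}]}}

```text
t: 9.98
tcp_pos: [479.2, 70.9, 245.1]
ee_rot: [-3.141, 0.001, 3.0]
wrist_force: [-0.5, -2.3, 2.0]
gripper_width: 0.3
```

>>> {"api": "jog_arm", "payload": {"rows": [{"translation":[1.0,4.3,0],"twist":[0,0,0.05],"jaw":0},{"translation":[1.8,8.6,0],"twist":[0,0,0.1],"jaw":0},{"translation":[2.4,13.0,0],"twist":[0,0,0.15],"jaw":0},{"translation":[2.8,17.3,0],"twist":[0,0,0.2],"jaw":0},{"translation":[2.9,21.7,0],"twist":[0,0,0.25],"jaw":0},{"translation":[2.9,26.1,0],"twist":[0,0,0.3],"jaw":0}]}}

```text
t: 10.48
tcp_pos: [479.6, 96.5, 244.8]
ee_rot: [-3.141, 0.001, 2.697]
wrist_force: [-0.9, -6.3, 3.4]
gripper_width: 0.1
```

>>> {"api": "jog_arm", "payload": {"rows": [{"translation":[1.0,4.3,0],"twist":[0,0,0.05],"jaw":0},{"translation":[1.8,8.6,0],"twist":[0,0,0.1],"jaw":0},{"translation":[2.4,13.0,0],"twist":[0,0,0.15],"jaw":0},{"translation":[2.8,17.3,0],"twist":[0,0,0.2],"jaw":0},{"translation":[2.9,21.7,0],"twist":[0,0,0.25],"jaw":0},{"translation":[2.9,26.1,0],"twist":[0,0,0.3],"jaw":0},{"translation":[2.6,30.5,0],"twist":[0,0,0.35],"jaw":0},{"translation":[2.1,34.9,0],"twist":[0,0,0.4],"jaw":0},{"translation":[1.3,39.2,0],"twist":[0,0,0.45],"jaw":0},{"translation":[0.4,43.5,0],"twist":[0,0,0.5],"jaw":0}]}}

```text
t: 11.32
tcp_pos: [497.4, 136.3, 244.6]
ee_rot: [-3.14, 0.0, 2.198]
wrist_force: [-4.3, -4.6, 4.0]
gripper_width: 0.2
```

>>> {"api": "jog_arm", "payload": {"rows": [{"translation":[1.0,4.3,0],"twist":[0,0,0.05],"jaw":0},{"translation":[1.8,8.6,0],"twist":[0,0,0.1],"jaw":0},{"translation":[2.4,13.0,0],"twist":[0,0,0.15],"jaw":0},{"translation":[2.8,17.3,0],"twist":[0,0,0.2],"jaw":0},{"translation":[2.9,21.7,0],"twist":[0,0,0.25],"jaw":0},{"translation":[2.9,26.1,0],"twist":[0,0,0.3],"jaw":0},{"translation":[2.6,30.5,0],"twist":[0,0,0.35],"jaw":0},{"translation":[2.1,34.9,0],"twist":[0,0,0.4],"jaw":0},{"translation":[1.3,39.2,0],"twist":[0,0,0.45],"jaw":0},{"translation":[0.4,43.5,0],"twist":[0,0,0.5],"jaw":0}]}}

```text
t: 12.15
tcp_pos: [531.8, 162.6, 244.3]
ee_rot: [-3.139, 0.0, 1.698]
wrist_force: [-5.5, -3.8, 4.0]
gripper_width: -0.4
```

>>> {"api": "jog_arm", "payload": {"rows": [{"translation":[0.5,2.1,0],"twist":[0,0,0.025],"jaw":0},{"translation":[1.0,4.3,0],"twist":[0,0,0.05],"jaw":0},{"translation":[1.4,6.4,0],"twist":[0,0,0.075],"jaw":0},{"translation":[1.8,8.6,0],"twist":[0,0,0.1],"jaw":0},{"translation":[2.1,10.8,0],"twist":[0,0,0.125],"jaw":0},{"translation":[2.3,12.1,0],"twist":[0,0,0.14],"jaw":0},{"translation":[2.3,12.1,0],"twist":[0,0,0.14],"jaw":0}]}}

```text
t: 12.73
tcp_pos: [543.6, 166.7, 244.2]
ee_rot: [-3.14, 0.0, 1.56]
wrist_force: [-5.2, -1.9, 1.7]
gripper_width: -0.3
```

>>> {"api": "jog_arm", "payload": {"rows": [{"translation":[0.2,0.9,0],"twist":[0,0,0.01],"jaw":0},{"translation":[0.4,1.7,0],"twist":[0,0,0.02],"jaw":0},{"translation":[0.4,1.7,0],"twist":[0,0,0.02],"jaw":0}]}}

```text
t: 12.98
tcp_pos: [545.2, 167.1, 244.2]
ee_rot: [-3.14, 0.0, 1.54]
wrist_force: [-3.8, -2.2, 3.2]
gripper_width: 0.1
```

>>> {"api": "jog_arm", "payload": {"rows": [{"translation":[0.1,0.9,0],"twist":[0,0,0.01],"jaw":0},{"translation":[0.1,0.9,0],"twist":[0,0,0.01],"jaw":0}]}}

```text
t: 13.15
tcp_pos: [546.1, 167.3, 244.2]
ee_rot: [-3.14, 0.0, 1.531]
wrist_force: [-4.8, -0.7, 2.8]
gripper_width: -0.3
```

>>> {"api": "jog_arm", "payload": {"rows": [{"translation":[0.1,0.9,0],"twist":[0,0,0.01],"jaw":0},{"translation":[0.1,0.9,0],"twist":[0,0,0.01],"jaw":0}]}}

```text
t: 13.32
tcp_pos: [547.0, 167.5, 244.2]
ee_rot: [-3.14, 0.0, 1.521]
wrist_force: [-4.5, -1.0, 2.9]
gripper_width: -0.1
```

>>> {"api": "jog_arm", "payload": {"rows": [{"translation":[0.1,0.9,0],"twist":[0,0,0.01],"jaw":0},{"translation":[0.1,0.9,0],"twist":[0,0,0.01],"jaw":0}]}}

```text
t: 13.48
tcp_pos: [547.8, 167.7, 244.2]
ee_rot: [-3.14, -0.0, 1.511]
wrist_force: [-4.8, -0.9, 1.4]
gripper_width: -0.0
```

>>> {"api": "jog_arm", "payload": {"rows": [{"translation":[0.1,0.9,0],"twist":[0,0,0.01],"jaw":0},{"translation":[0.1,0.9,0],"twist":[0,0,0.01],"jaw":0}]}}

```text
t: 13.65
tcp_pos: [548.7, 167.8, 244.2]
ee_rot: [-3.14, -0.0, 1.501]
wrist_force: [-5.2, -0.3, 1.9]
gripper_width: -0.0
```

>>> {"api": "jog_arm", "payload": {"rows": [{"translation":[0.1,0.9,0],"twist":[0,0,0.01],"jaw":0},{"translation":[0.1,0.9,0],"twist":[0,0,0.01],"jaw":0}]}}

```text
t: 13.82
tcp_pos: [549.2, 168.0, 244.2]
ee_rot: [-3.139, -0.0, 1.491]
wrist_force: [-6.9, -0.0, 3.7]
gripper_width: 0.3
```

>>> {"api": "jog_arm", "payload": {"rows": [{"translation":[0,0.6,0],"twist":[0,0,0],"jaw":0},{"translation":[0,0.6,0],"twist":[0,0,0],"jaw":0}]}}

```text
t: 13.98
tcp_pos: [549.3, 168.0, 244.2]
ee_rot: [-3.138, 0.0, 1.492]
wrist_force: [-10.4, -1.9, 3.9]
gripper_width: 0.3
```

The duty lever is at its shut stop: the force rose to 10 N with no further movement. I'll back off and go to the viewing pose.

>>> {"api": "jog_arm", "payload": {"rows": [{"translation":[0,-15,0],"twist":[0,0,0],"jaw":0},{"translation":[0,-40,0],"twist":[0,0,0],"jaw":0},{"translation":[0,-40,-35],"twist":[0,0,0],"jaw":0},{"translation":[0,-40,-75],"twist":[0,0,0],"jaw":0},{"translation":[0,-40,-115],"twist":[0,0,0],"jaw":0},{"translation":[0,-40,-155],"twist":[0,0,0],"jaw":0},{"translation":[0,-40,-175],"twist":[0,0,0],"jaw":0}]}}

```text
t: 14.57
tcp_pos: [511.6, 171.1, 424.8]
ee_rot: [3.136, -0.003, 1.491]
wrist_force: [1.1, -0.2, 0.8]
gripper_width: 0.2
```

>>> {"api": "jog_arm", "payload": {"rows": [{"translation":[-20,2,0],"twist":[0,0,-0.12],"jaw":0},{"translation":[-40,4,0],"twist":[0,0,-0.24],"jaw":0},{"translation":[-60,6,0],"twist":[0,0,-0.36],"jaw":0},{"translation":[-80,8,0],"twist":[0,0,-0.48],"jaw":0},{"translation":[-100,10,0],"twist":[0,0,-0.6],"jaw":0},{"translation":[-120,12,0],"twist":[0,0,-0.72],"jaw":0},{"translation":[-140,14,0],"twist":[0,0,-0.84],"jaw":0},{"translation":[-160,16,0],"twist":[0,0,-0.96],"jaw":0},{"translation":[-173,18,0],"twist":[0,0,-1.08],"jaw":0},{"translation":[-173,18,0],"twist":[0,0,-1.2],"jaw":0}]}}

```text
t: 15.4
tcp_pos: [515.5, -6.6, 419.5]
ee_rot: [-3.141, 0.001, 2.692]
wrist_force: [0.8, -0.2, 0.8]
gripper_width: 0.0
```

>>> {"api": "jog_arm", "payload": {"rows": [{"translation":[0,0,0],"twist":[0,0,-0.12],"jaw":0},{"translation":[0,0,0],"twist":[0,0,-0.24],"jaw":0},{"translation":[0,0,0],"twist":[0,0,-0.36],"jaw":0},{"translation":[0,0,0],"twist":[0,0,-0.36],"jaw":0},{"translation":[0,0,0],"twist":[0,0,-0.36],"jaw":0}]}}

```text
t: 15.82
tcp_pos: [515.4, -3.1, 419.4]
ee_rot: [3.141, 0.0, 3.047]
wrist_force: [-0.2, 0.9, -0.2]
gripper_width: -0.3
```

Run:
```python
from h import *
from station import sensors
import json
o=sensors.get_obs(); print(o['t'],o['tcp_pos'],o['ee_rot'],o['wrist_force'])
json.dump({k:np.asarray(o[k]).tolist() for k in ('tcp_pos','ee_rot')},open('o5.json','w'))
cv2.imwrite('pics/w5.png',vision.get_image('wrist'))
for l in ('duty_blade','standby_blade'):
  for d in vision.look_for(l,'wrist')[:3]: print(l,np.round(d['point'],0),round(d['p'],2))
```

```text
15.8167 [515.40824989  -3.12656075 419.37018279] [3.14127154e+00 1.79453265e-04 3.04727244e+00] [-0.19109128  0.90228176 -0.2074141 ]
duty_blade [569. 135. 245.] 0.57
standby_blade [ 489. -110.  246.] 0.95
```

View pics/w5.png

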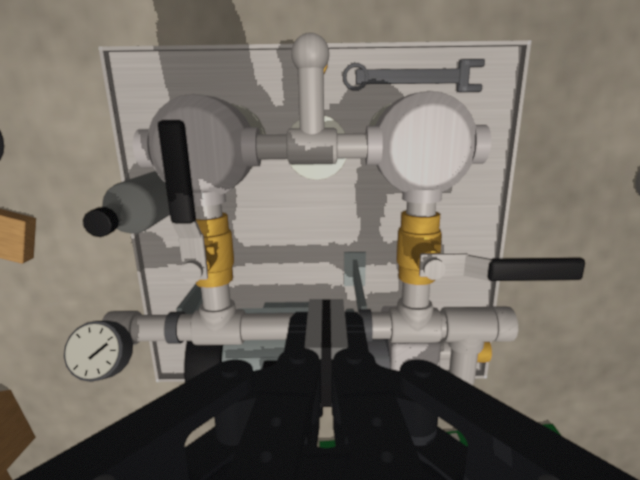

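The standby lever lies along its pipe, unchanged from the last view. The duty lever is square across its pipe, with its grip from (490,269) to (584,268), and the bystanders haven't moved.

Run:
```python
from h import *
import json
o=json.load(open('o5.json'))
P=lambda u,v,z:wbp(o,u,v,z)[:2]
for n,(e,i) in dict(stby=[(172,122),(183,221)],duty=[(584,268),(490,269)]).items():
    d=P(*e,245)-P(*i,245); print(n,'q',round((np.arctan2(d[1],d[0])-np.pi/2+.088),3))
```

```text
stby q 1.561
duty q 0.005
```

```bash
python3 -c "
from station import robot; print(robot.hand_in())"
```

```text
the job is handed in; nothing more can be done
None
```

The changeover is done and handed in. With closed fingertips I pushed the standby (right-hand) lever fully open first. I then pushed the duty (left-hand) lever fully shut.

**Stops:** I stopped each push as soon as the force rose at the stop, at about 9 N for the standby lever and 11 N for the duty lever.

**Final check:** the last wrist picture gives the standby lever at about 1.56 rad (open is 1.571) and the duty lever at about 0.005 rad (shut is 0). The arm was clear of everything, and the loose items in view were unmoved. The hub, bearing and cartridge, which stand on the counter beside the unit, were not in that picture. The arm's clock stood at about 16 s of the 53 s allowed.

**Disagreements:**
- **Camera positions:** early on, the scene and side cameras differed by about 15 mm in x on the duty lever. I used the wrist camera for positions, because its two-view height for the grip (244 mm) matched the given one.
- **Lengths:** lengths measured from the wrist pictures came out 3–9% short. The contact forces at the stops settled the end positions.

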